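Show a colleague the uncapped tube and its cap

ROBOT

A 7-joint arm with a two-finger parallel gripper is mounted at the origin on the work surface. World frame = base frame: x ahead of the robot, y to its left, z up, the work surface at z = 0. Lengths are in m, angles in rad, forces in N, time in s.
With the tool pointing down it reaches from about 0.425 to 1.025 m from the base axis. Payload 3.6 kg.
Tool frame: the origin (TCP) lies at the very end of the fingers, on their centre line; the grasp point (between the pads) lies 19 mm behind it; x points along the fingers, z is the direction in which the jaws open and shut, and the axes are right-handed (so a half turn about x gives the same grasp; the last joint's range is limited). The gripper opens to 85 mm and grips with 20 to 120 N. Pads are 22 mm wide; open, the fingers measure 114 mm over their backs; the gripper's body (76 mm by 85 mm) begins 54 mm behind the grasp point. The pads swing forward as they close: fully open they stand 13 mm farther back than shut.
Start: joints at [1.222, 0.591, 0.048, 1.609, -0.033, 0.943, -0.034], TCP at [0.183, -0.702, 0.231] pointing down, gripper open.
Joint ranges: [-2.69, 2.69], [-0.47, 2.24], [-1.27, 1.36], [0.19, 2.51], [-1.53, 4.68], [0.08, 2.07], [-3.09, 3.09]. Speed limits (rad/s): [2.57, 2.57, 3.14, 3.14, 3.14, 3.14, 3.14].

INTERFACE

Orientations are given as a rotation vector (axis times angle).
In Python, from station import r, read_camera gives the robot as it stands.
- The arm moves only by the shell command python3 -m crank 'ROWS'. ROWS is JSON, a list of rows, each an object of numbers: "ax", "ay", "az": the turn, a rotation vector about the tool's x, y, z in rad; "x", "y", "z": the shift along the tool's x, y, z in mm; "grip": the closure, from 0 (fully open) to 1 (shut). A call has 1 to 5 rows; each row is the pose to reach, as a shift and turn from the pose measured when the call began, along the tool's axes at that moment; what a row does not reach only later rows make up. A row lasts 1/10 s, in which the tool goes at most 50 mm and 8.59 degrees, less where a joint would pass 70% of its speed; a pose out of reach is approached as far as the arm can. A call with a gripper value outside its range is refused whole. The fingers move at their own pace and stop on an object; the grip force is fixed at half the most. Time passes only in rows, so rows that repeat a pose let the fingers close. It gives the time, the measured TCP pose, the force and the opening at its end, in the units of the state.
- r.state(): the state, without advancing time (a new reading comes with each control period).
- read_camera(name): name is "scene" or "top" or "wrist"; returns a dict with "frame" (400x640x3 uint8, red, green, blue), "range_z" (400x640 float32, m along the optical axis (not along the pixel's ray), 0 where there is no reading), "mtx" (3x3 intrinsics, pixels), "R" (3x3) and "t" (3): a world point X has camera coordinates R X + t. Camera axes: x right, y down, z forward; pixel columns grow to the right and rows downward; lengths in m; the calibration is good to about 2 mm. A picture is of the moment at which its call begins.
- r.close_job(): hands the job in, once; it reports no verdict.
The state is a dict: "t": time; "joint_positions": joint angles; "qvel": joint speeds; "effort": joint torques, N m; "position": TCP position; "tcp_rot": TCP orientation; "ft_force": force on the tool from outside, world axes, zero at the start; "ft_torque": the same for the moment, N m; "finger_gap": opening from 0.0 (shut) to 1.0 (fully open).
Only numpy, scipy, OpenCV 4.12 (cv2) and the standard library are available. Lean on these libraries where they do the work, as an engineer would, in place of code of your own. Each camera call takes 0.05 s, during which the arm holds its last target.

TASK

One tube in the rack has lost its screw cap. Call your colleague by pressing the call button all the way down and letting it up, then point with the fingertips at the tube without a cap: hold still a couple of centimetres straight above its mouth for two seconds, then rise well clear and point in the same way at the loose screw cap on the bench, and finish there, still pointing at it. Touch nothing but the call button, and on the way stay well above everything else, so that you point at nothing else.

Things in the scene. Friction and masses are not known exactly. Their poses are not given: they have to be found in the camera images.
- call (a joint): travel of the call button, m: 0 up, 0.006 fully down; a spring button moving straight down, fully down at 5 N, springs back up when let go
- call_top (a point): centre of the top face of the call button (the point goes down with it): a round white push button 36 mm across in a black housing, on top of a grey box 80 x 80 mm and 50 mm high fixed to the bench; the button top lies 72 mm above the bench when up, 10 mm proud of its housing (z up)
- rack: worn wooden tube rack, 115 x 210 mm, 55 mm high, fixed; origin at the centre of its underside, z up; 2 x 4 round holes 48 mm apart (x = -24 and 24 mm, y = -72, -24, 24 and 72 mm in its frame); six holes hold tubes, two are empty. Beyond the rack, 0.7 m and more from the robot, stand a beaker, bottles up to 190 mm high and other bench equipment; a marker pen lies on the bench on the robot's side of it
- open_tube: the clear glass tube WITHOUT a cap, 28 mm across, 98 mm long, open at the top, standing loosely in a hole of the rack; origin at the centre of its bottom, z along it
- open_tube_rim (a point): centre of the mouth of the tube without a cap, 98 mm above its bottom and about 113 mm above the bench; z up out of the mouth
- capped_tube1: a clear glass tube 28 mm across closed by a ribbed white screw cap 34 mm across and 20 mm high; 102 mm long with its cap, standing loosely in the rack, its top about 117 mm above the bench; origin at the centre of its bottom, z along it
- capped_tube1_top (a point): centre of the top of the cap of capped_tube1
- capped_tube2: a clear glass tube 28 mm across closed by a ribbed white screw cap 34 mm across and 20 mm high; 102 mm long with its cap, standing loosely in the rack, its top about 117 mm above the bench; origin at the centre of its bottom, z along it
- capped_tube2_top (a point): centre of the top of the cap of capped_tube2
- capped_tube3: a clear glass tube 28 mm across closed by a ribbed white screw cap 34 mm across and 20 mm high; 102 mm long with its cap, standing loosely in the rack, its top about 117 mm above the bench; origin at the centre of its bottom, z along it
- capped_tube3_top (a point): centre of the top of the cap of capped_tube3
- capped_tube4: a clear glass tube 28 mm across closed by a ribbed white screw cap 34 mm across and 20 mm high; 102 mm long with its cap, standing loosely in the rack, its top about 117 mm above the bench; origin at the centre of its bottom, z along it
- capped_tube4_top (a point): centre of the top of the cap of capped_tube4
- capped_tube5: a clear glass tube 28 mm across closed by a ribbed white screw cap 34 mm across and 20 mm high; 102 mm long with its cap, standing loosely in the rack, its top about 117 mm above the bench; origin at the centre of its bottom, z along it
- capped_tube5_top (a point): centre of the top of the cap of capped_tube5
- loose_cap: the loose screw cap, the same as those on the tubes: ribbed, white, 34 mm across and 20 mm high, lying flat on the bench by itself; light (about 12 g); origin at the centre of its underside, z up
- loose_cap_top (a point): centre of the top of the loose screw cap, 20 mm above the bench; z up
- stopper: bystander: dark rubber stopper, tapered, 42 mm across its foot, 32 mm across its top, 38 mm high; origin under its centre
- jar_lid: bystander: flat white jar lid, 70 mm across and 12 mm high, much too wide for a tube; origin under its centre

How it is judged:
By the outcome, as a careful person would: the job done as asked, in the order asked, and still so for the second after the job is handed in, with the robot touching nothing.
It also fails if it takes over 56 s, if anything falls off the work surface, if the arm or the gripper's body presses on something with over 40 N, if the wrist force passes 120 N, or if a joint passes its speed limit or range.

## Working session

There is one attempt and no reset: what is moved stays moved. The work goes in short steps, Python scripts to look and compute and a shell command to move; the robot and the scene stay as the last step left them, time stands still between calls to the robot, and variables do not carry over. Pictures are saved under pics/ and viewed, and the job is handed in when it is done.

```bash
mkdir -p pics; ls; cat > look.py <<'E'
import sys,cv2,numpy as np
from station import r, read_camera
for n in sys.argv[2:]:
    c=read_camera(n)
    cv2.imwrite(f'pics/{sys.argv[1]}_{n}.png',c['frame'][:,:,::-1])
    np.savez(f'{sys.argv[1]}_{n}.npz',**c)
s=r.state(); print({k:s[k] for k in('t','position','tcp_rot','ft_force','finger_gap')})
E
python3 look.py a scene top wrist
```

```text
pics
{'t': 0.15, 'position': array([ 0.18257378, -0.70099442,  0.23040224]), 'tcp_rot': array([ 1.0204576 ,  1.3205053 , -1.01884368]), 'ft_force': array([ 0.4614879 , -1.04819689,  0.64809574]), 'finger_gap': 0.9956144628888689}
```

View pics/a_scene.png

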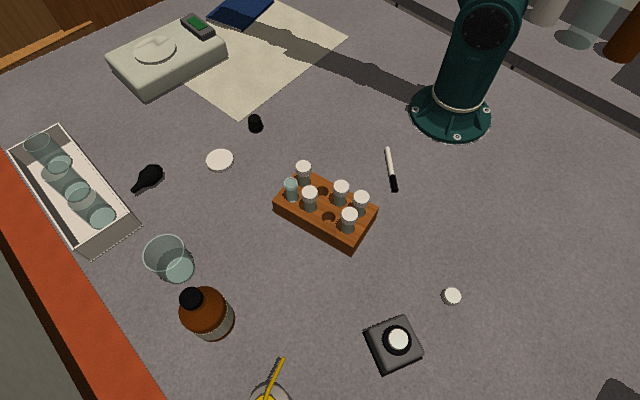

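View pics/a_top.png

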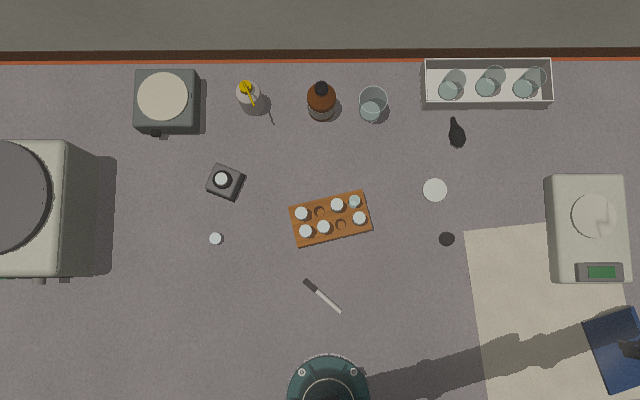

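View pics/a_wrist.png

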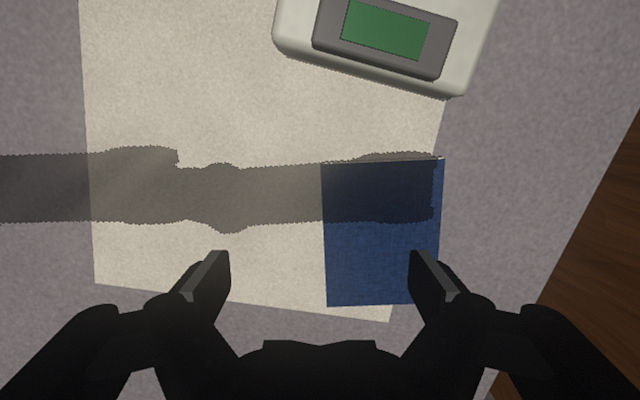

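The top view shows the button at about (222,179), the loose cap at (215,238) and the open tube at (354,201), at the corner of the rack. The jar lid is at (435,190). I'll enlarge the view and measure.

```bash
cat > crop.py <<'E'
import sys,cv2
f,x0,y0,x1,y1,k,o=sys.argv[1:]
x0,y0,x1,y1,k=map(int,(x0,y0,x1,y1,k))
cv2.imwrite(o,cv2.resize(cv2.imread(f)[y0:y1,x0:x1],None,fx=k,fy=k,interpolation=cv2.INTER_CUBIC))
E
python3 crop.py pics/a_top.png 280 180 380 255 8 pics/c1.png
python3 crop.py pics/a_top.png 190 155 260 255 6 pics/c2.png
cat > pt.py <<'E'
import numpy as np
def atz(c,u,v,z):
    d=c['R'].T@np.linalg.solve(c['mtx'],[u,v,1]); o=-c['R'].T@c['t']
    return o+d*(z-o[2])/d[2]
def dep(c,u,v):
    Z=np.median(c['range_z'][int(v)-1:int(v)+2,int(u)-1:int(u)+2])
    return c['R'].T@(np.linalg.solve(c['mtx'],[u,v,1])*Z-c['t'])
E
python3 - <<'E'
import numpy as np; from pt import *
t=np.load('a_top.npz'); s=np.load('a_scene.npz'); np.set_printoptions(precision=4,suppress=True)
print('cam',-t['R'].T@t['t'],-s['R'].T@s['t'])
for n,c,u,v,z in [('btn',t,221.5,179,.072),('btn',s,398,339,.072),('cap',t,215.5,238.5,.02),('cap',s,452,295,.02),('tube',t,354,201,.113),('tube',s,291,182,.113)]:
    print(n,atz(c,u,v,z),dep(c,u,v))
E
```

```text
cam [0.3383 0.0094 1.3481] [0.7772 0.2767 0.747 ]
btn [0.5889 0.2827 0.072 ] [0.5893 0.2831 0.0698]
btn [0.5921 0.2865 0.072 ] [0.5919 0.2866 0.0711]
cap [0.4309 0.3066 0.02  ] [0.431  0.3067 0.0193]
cap [0.4334 0.3092 0.02  ] [0.4332 0.3092 0.0194]
tube [ 0.5201 -0.0738  0.113 ] [ 0.5207 -0.0741  0.1085]
tube [ 0.5214 -0.0726  0.113 ] [ 0.5199 -0.0746  0.1095]
```

View pics/c1.png

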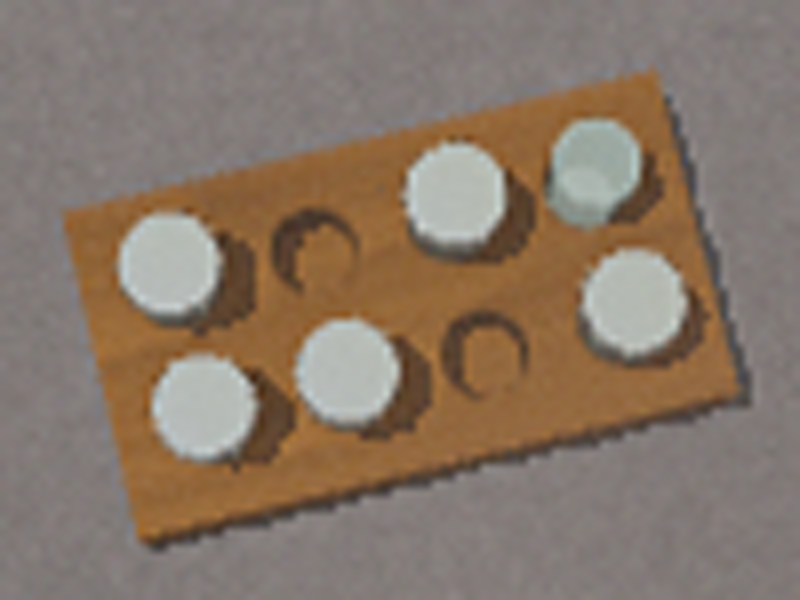

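View pics/c2.png

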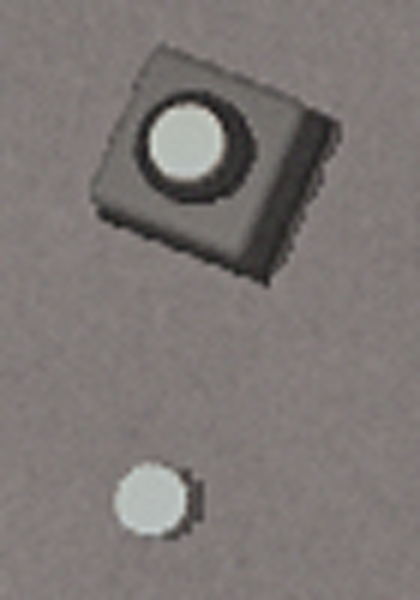

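```bash
cat > go.py <<'E'
import sys,numpy as np
from scipy.spatial.transform import Rotation as R
from station import r
s=r.state(); M=R.from_rotvec(s['tcp_rot']); np.set_printoptions(precision=4,suppress=True)
print('t',s['t'],'p',s['position'],'F',s['ft_force'],'gap',s['finger_gap'],'q',s['joint_positions'])
print('axes cols\n',M.as_matrix())
# turn needed to make tool x point straight down
ax=M.as_matrix()[:,0]; c=np.cross(ax,[0,0,-1]); print('level turn (tool)',M.inv().apply(c))
for a in sys.argv[1:]:
    w=np.array([float(v) for v in a.split(',')])
    print(a,'shift mm',(M.inv().apply(w-s['position'])*1000).round(1))
E
python3 go.py 0.183,-0.701,0.35 0.3,-0.55,0.35 0.45,-0.4,0.35
python3 - <<'E'
import numpy as np; from pt import *
t=np.load('a_top.npz'); np.set_printoptions(precision=4,suppress=True)
for n,u,v,z in [('btn',221.2,178.5,.072),('cap',215.3,238.2,.02),('tube',354.3,200.2,.113),
 ('c1',280+168/8,180+262/8,.117),('c2',280+455/8,180+192/8,.117),('c3',280+204/8,180+407/8,.117),('c4',280+347/8,180+370/8,.117),('c5',280+634/8,180+301/8,.117)]: print(n,atz(t,u-.4,v-.4,z))
E
python3 crop.py pics/a_scene.png 265 150 385 240 6 pics/c3.png
```

```text
t 0.15 p [ 0.1826 -0.701   0.2304] F [ 0.4615 -1.0482  0.6481] gap 0.9956144628888689 q [ 1.2225  0.5919  0.0483  1.6095 -0.0333  0.9427 -0.0337]
axes cols
 [[-0.0005  0.9677  0.2521]
 [ 0.0016  0.2521 -0.9677]
 [-1.     -0.0001 -0.0017]]
level turn (tool) [-0.     -0.0017  0.0001]
0.183,-0.701,0.35 shift mm [-119.6    0.4   -0.1]
0.3,-0.55,0.35 shift mm [-119.4  151.7 -116.7]
0.45,-0.4,0.35 shift mm [-119.2  334.7 -224.1]
btn [0.5914 0.2846 0.072 ]
cap [0.4329 0.3083 0.02  ]
tube [ 0.5232 -0.0736  0.113 ]
c1 [0.4906 0.0656 0.117 ]
c2 [ 0.5129 -0.0278  0.117 ]
c3 [0.4433 0.054  0.117 ]
c4 [0.455  0.0078 0.117 ]
c5 [ 0.4768 -0.0854  0.117 ]
```

View pics/c3.png

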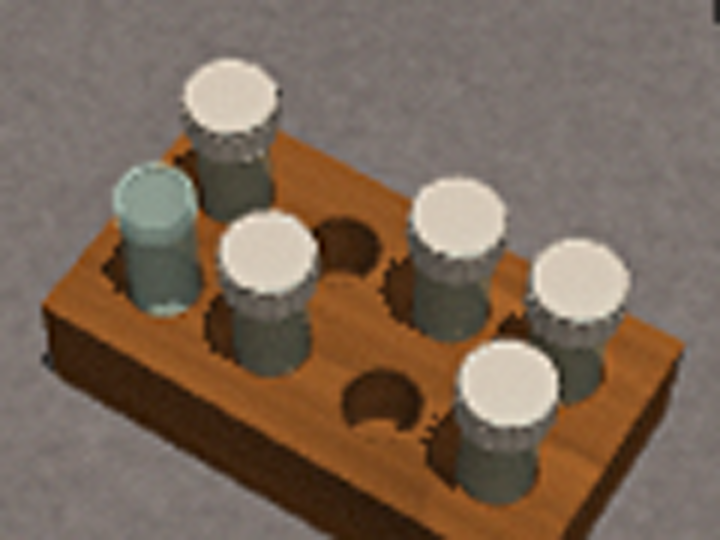

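```bash
python3 -m crank '[{"x":-50,"grip":1},{"x":-90,"y":20,"z":-15,"grip":1},{"x":-120,"y":50,"z":-40,"grip":1},{"x":-120,"y":85,"z":-70,"grip":1},{"x":-120,"y":120,"z":-100,"grip":1}]'; python3 go.py 0.45,-0.4,0.35 .55,-.2,.35
```

```text
t 0.15 p [ 0.1826 -0.701   0.2304] F [ 0.4615 -1.0482  0.6481] gap 0.9956144628888689 q [ 1.2225  0.5919  0.0483  1.6095 -0.0333  0.9427 -0.0337]
axes cols
 [[-0.0005  0.9677  0.2521]
 [ 0.0016  0.2521 -0.9677]
 [-1.     -0.0001 -0.0017]]
level turn (tool) [-0.     -0.0017  0.0001]
0.45,-0.4,0.35 shift mm [-119.2  334.7 -224.1]
.55,-.2,.35 shift mm [-119.   481.8 -392.4]invalid input
```

```bash
python3 -m crank '[{"ax":0,"ay":0,"az":0,"x":-50,"y":0,"z":0,"grip":1},{"ax":0,"ay":0,"az":0,"x":-90,"y":20,"z":-15,"grip":1},{"ax":0,"ay":0,"az":0,"x":-120,"y":50,"z":-40,"grip":1},{"ax":0,"ay":0,"az":0,"x":-120,"y":85,"z":-70,"grip":1},{"ax":0,"ay":0,"az":0,"x":-120,"y":120,"z":-100,"grip":1}]'; python3 go.py 0.45,-0.4,0.35 .55,-.2,.35
```

```text
t: 0.65
position: [0.2743, -0.5735, 0.3519]
tcp_rot: [1.02, 1.317, -1.02]
ft_force: [1.4, 0.4, -0.7]
finger_gap: 0.139
t 0.65 p [ 0.2743 -0.5735  0.3519] F [ 1.4428  0.4372 -0.7288] gap 0.1391011825254255 q [ 1.0313  0.3652  0.0306  1.6912 -0.0129  1.0844 -0.2512]
axes cols
 [[ 0.0009  0.968   0.251 ]
 [-0.0007  0.251  -0.968 ]
 [-1.      0.0007  0.0009]]
level turn (tool) [ 0.      0.0009 -0.0007]
0.45,-0.4,0.35 shift mm [   1.9  213.6 -123.9]
.55,-.2,.35 shift mm [   1.9  360.6 -292.3]
```

```bash
python3 -m crank '[{"ax":0,"ay":0,"az":0,"x":0,"y":42,"z":-25,"grip":1},{"ax":0,"ay":0,"az":0,"x":0,"y":85,"z":-50,"grip":1},{"ax":0,"ay":0,"az":0,"x":0,"y":128,"z":-75,"grip":1},{"ax":0,"ay":0,"az":0,"x":0,"y":171,"z":-100,"grip":1},{"ax":0,"ay":0,"az":0,"x":0,"y":213,"z":-124,"grip":1}]'; python3 go.py .57,-.18,.35 .6,.05,.35 .5915,.285,.3
```

```text
t: 1.15
position: [0.4504, -0.3981, 0.3519]
tcp_rot: [1.02, 1.318, -1.02]
ft_force: [1.0, -1.1, -0.4]
finger_gap: -0.001
t 1.15 p [ 0.4504 -0.3981  0.3519] F [ 0.9809 -1.0649 -0.4093] gap -0.0008003416897712634 q [ 0.6887  0.3167 -0.053   1.7631  0.0188  1.0613 -0.6876]
axes cols
 [[ 0.0008  0.9679  0.2512]
 [-0.0005  0.2512 -0.9679]
 [-1.      0.0006  0.0007]]
level turn (tool) [-0.      0.0007 -0.0006]
.57,-.18,.35 shift mm [   1.8  170.5 -181. ]
.6,.05,.35 shift mm [   1.8  257.3 -396.1]
.5915,.285,.3 shift mm [  51.6  308.1 -625.7]
```

```bash
python3 -m crank '[{"ax":0,"ay":0,"az":0,"x":0,"y":34,"z":-36,"grip":1},{"ax":0,"ay":0,"az":0,"x":0,"y":68,"z":-72,"grip":1},{"ax":0,"ay":0,"az":0,"x":0,"y":102,"z":-108,"grip":1},{"ax":0,"ay":0,"az":0,"x":0,"y":136,"z":-144,"grip":1},{"ax":0,"ay":0,"az":0,"x":0,"y":170,"z":-180,"grip":1}]'; python3 -m crank '[{"ax":0,"ay":0,"az":0,"x":0,"y":17,"z":-44,"grip":1},{"ax":0,"ay":0,"az":0,"x":0,"y":34,"z":-88,"grip":1},{"ax":0,"ay":0,"az":0,"x":0,"y":51,"z":-132,"grip":1},{"ax":0,"ay":0,"az":0,"x":0,"y":68,"z":-176,"grip":1},{"ax":0,"ay":0,"az":0,"x":0,"y":85,"z":-215,"grip":1}]'; python3 go.py  .5915,.285,.3 .5915,.285,.2
```

```text
t: 1.65
position: [0.5702, -0.1792, 0.3517]
tcp_rot: [1.02, 1.318, -1.02]
ft_force: [0.7, -0.2, 0.7]
finger_gap: -0.0
t: 2.15
position: [0.5979, 0.0529, 0.3514]
tcp_rot: [1.019, 1.319, -1.019]
ft_force: [0.9, 0.2, 0.7]
finger_gap: -0.002
t 2.15 p [0.5979 0.0529 0.3514] F [0.864  0.1839 0.656 ] gap -0.002100080867615744 q [ 0.0143  0.3243 -0.2346  1.7589  0.0848  1.0684 -1.5651]
axes cols
 [[-0.0001  0.9676  0.2523]
 [-0.0002  0.2523 -0.9676]
 [-1.     -0.0002  0.0002]]
level turn (tool) [-0.      0.0002  0.0002]
.5915,.285,.3 shift mm [  51.4   52.4 -226.3]
.5915,.285,.2 shift mm [ 151.4   52.4 -226.3]
```

```bash
python3 -m crank '[{"ax":0,"ay":0,"az":0,"x":5,"y":11,"z":-46,"grip":1},{"ax":0,"ay":0,"az":0,"x":15,"y":22,"z":-92,"grip":1},{"ax":0,"ay":0,"az":0,"x":25,"y":33,"z":-138,"grip":1},{"ax":0,"ay":0,"az":0,"x":40,"y":43,"z":-183,"grip":1},{"ax":0,"ay":0,"az":0,"x":51,"y":52,"z":-226,"grip":1}]'; python3 -m crank '[{"ax":0,"ay":0,"az":0,"x":40,"y":0,"z":0,"grip":1},{"ax":0,"ay":0,"az":0,"x":80,"y":0,"z":0,"grip":1},{"ax":0,"ay":0,"az":0,"x":110,"y":0,"z":0,"grip":1},{"ax":0,"ay":0,"az":0,"x":140,"y":0,"z":0,"grip":1},{"ax":0,"ay":0,"az":0,"x":140,"y":0,"z":0,"grip":1}]'; python3 look.py b wrist scene top >/dev/null; python3 go.py  .5915,.285,.08
```

```text
t: 2.65
position: [0.5904, 0.2865, 0.2992]
tcp_rot: [1.018, 1.32, -1.02]
ft_force: [0.9, -0.6, -0.6]
finger_gap: 0.002
t: 3.15
position: [0.587, 0.2842, 0.1545]
tcp_rot: [1.011, 1.324, -1.028]
ft_force: [-1.5, 0.8, -0.3]
finger_gap: 0.001
t 3.3 p [0.591  0.2869 0.1604] F [ 0.0304 -0.0819  0.3265] gap -0.0028377372234678114 q [-0.3485  0.5962 -0.2517  1.8152  0.2054  0.7551 -2.024 ]
axes cols
 [[ 0.0003  0.9676  0.2527]
 [ 0.0003  0.2527 -0.9676]
 [-1.      0.0004 -0.0002]]
level turn (tool) [ 0.     -0.0002 -0.0004]
.5915,.285,.08 shift mm [80.4 -0.1  2. ]
```

View pics/b_wrist.png

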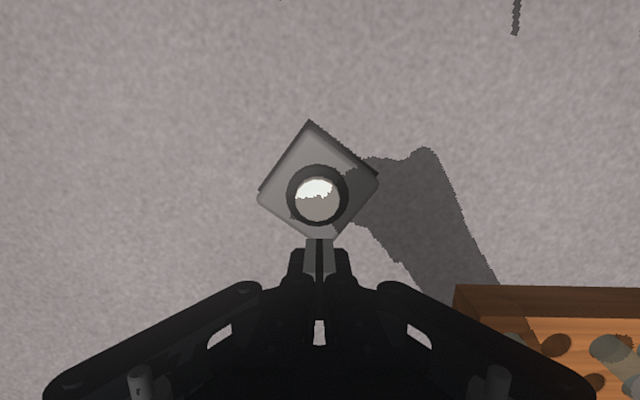

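View pics/b_scene.png

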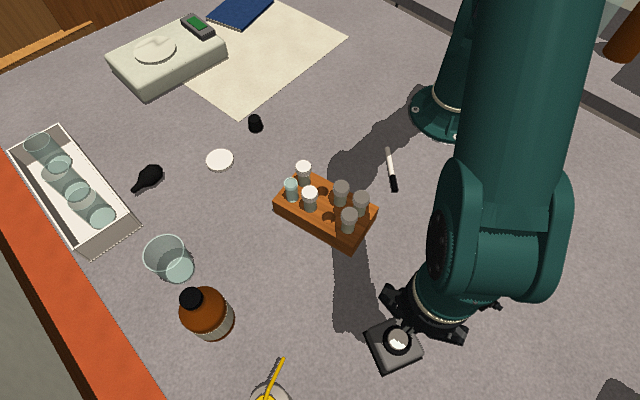

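The wrist view shows the button at about (318,200) with the shut fingertips just in front of it, and the scene view shows the fingers above the button. I'll check the button position with the wrist camera.

```bash
python3 -c "
import numpy as np; from pt import *
w=np.load('b_wrist.npz'); print(atz(w,318,200,.072),dep(w,318,200))"
python3 -m crank '[{"ax":0,"ay":0,"az":0,"x":30,"y":0,"z":1,"grip":1},{"ax":0,"ay":0,"az":0,"x":55,"y":0,"z":2,"grip":1},{"ax":0,"ay":0,"az":0,"x":70,"y":0,"z":2,"grip":1},{"ax":0,"ay":0,"az":0,"x":75,"y":0,"z":2,"grip":1},{"ax":0,"ay":0,"az":0,"x":75,"y":0,"z":2,"grip":1}]'; python3 go.py .5915,.285,.066
```

```text
[0.59025597 0.28581088 0.072     ] [0.59037223 0.28584146 0.07239621]
t: 3.8
position: [0.592, 0.2853, 0.0859]
tcp_rot: [1.02, 1.319, -1.018]
ft_force: [0.9, 0.1, -1.0]
finger_gap: -0.002
t 3.8 p [0.592  0.2853 0.0859] F [ 0.8607  0.0682 -1.0478] gap -0.0024208181528853597 q [-0.3676  0.6911 -0.2215  1.8531  0.2425  0.6223 -2.053 ]
axes cols
 [[ 0.001   0.9676  0.2527]
 [ 0.0007  0.2527 -0.9676]
 [-1.      0.0012 -0.0004]]
level turn (tool) [-0.     -0.0004 -0.0012]
.5915,.285,.066 shift mm [19.9 -0.6  0.2]
```

```bash
python3 -m crank '[{"ax":0,"ay":0,"az":0,"x":8,"y":0,"z":0,"grip":1},{"ax":0,"ay":0,"az":0,"x":14,"y":0,"z":0,"grip":1},{"ax":0,"ay":0,"az":0,"x":18,"y":0,"z":0,"grip":1},{"ax":0,"ay":0,"az":0,"x":20,"y":0,"z":0,"grip":1},{"ax":0,"ay":0,"az":0,"x":20,"y":0,"z":0,"grip":1}]'; python3 go.py .5915,.285,.064
```

```text
t: 4.3
position: [0.5927, 0.2858, 0.0665]
tcp_rot: [1.021, 1.318, -1.017]
ft_force: [0.6, -0.3, 4.2]
finger_gap: 0.002
t 4.3 p [0.5927 0.2858 0.0665] F [ 0.5984 -0.3118  4.1866] gap 0.0016831103321175943 q [-0.3745  0.7178 -0.212   1.8588  0.252   0.588  -2.0612]
axes cols
 [[ 0.0024  0.9676  0.2527]
 [ 0.0015  0.2527 -0.9676]
 [-1.      0.0027 -0.0009]]
level turn (tool) [-0.     -0.0009 -0.0027]
.5915,.285,.064 shift mm [ 2.5 -1.4  0.5]
```

Nearly down, at 4.2 N. I'll push a little further, until the force rises well above 5 N.

```bash
python3 -m crank '[{"ax":0,"ay":0,"az":0,"x":2,"y":0,"z":0,"grip":1},{"ax":0,"ay":0,"az":0,"x":3,"y":0,"z":0,"grip":1},{"ax":0,"ay":0,"az":0,"x":3,"y":0,"z":0,"grip":1},{"ax":0,"ay":0,"az":0,"x":3,"y":0,"z":0,"grip":1}]'; python3 go.py .5915,.285,.064
```

```text
t: 4.7
position: [0.5928, 0.2858, 0.066]
tcp_rot: [1.021, 1.318, -1.017]
ft_force: [-3.5, -2.6, 15.2]
finger_gap: -0.001
t 4.7 p [0.5928 0.2858 0.066 ] F [-3.4619 -2.6012 15.2449] gap -0.00065126141792009 q [-0.3754  0.7185 -0.2111  1.859   0.2529  0.5872 -2.0624]
axes cols
 [[ 0.0028  0.9676  0.2525]
 [ 0.0009  0.2525 -0.9676]
 [-1.      0.0029 -0.0002]]
level turn (tool) [-0.     -0.0002 -0.0029]
.5915,.285,.064 shift mm [ 1.9 -1.5  0.5]
```

The button is on its stop at z = 0.066 with 15 N. Now I'll let it up and rise.

```bash
python3 -m crank '[{"ax":0,"ay":0,"az":0,"x":-4,"y":0,"z":0,"grip":1},{"ax":0,"ay":0,"az":0,"x":-12,"y":0,"z":0,"grip":1},{"ax":0,"ay":0,"az":0,"x":-40,"y":0,"z":0,"grip":1},{"ax":0,"ay":0,"az":0,"x":-85,"y":0,"z":0,"grip":1},{"ax":0,"ay":0,"az":0,"x":-130,"y":0,"z":0,"grip":1}]';python3 -m crank '[{"ax":0,"ay":0,"az":0,"x":-45,"y":0,"z":0,"grip":1},{"ax":0,"ay":0,"az":0,"x":-90,"y":0,"z":0,"grip":1},{"ax":0,"ay":0,"az":0,"x":-120,"y":0,"z":0,"grip":1},{"ax":0,"ay":0,"az":0,"x":-120,"y":0,"z":0,"grip":1}]'; python3 look.py c wrist scene top >/dev/null; python3 go.py .56,.1,.32 .5235,-.074,.32
python3 -c "
import numpy as np; from pt import *
for f,u,v in(('c_scene',398,339),('a_scene',398,339)):
  w=np.load(f+'.npz'); print(dep(w,u,v))"
python3 crop.py pics/c_scene.png 340 290 460 380 6 pics/c4.png
```

```text
t: 5.2
position: [0.5912, 0.285, 0.1961]
tcp_rot: [1.018, 1.319, -1.02]
ft_force: [0.2, 0.5, -0.7]
finger_gap: -0.003
t: 5.6
position: [0.5935, 0.2866, 0.3218]
tcp_rot: [1.025, 1.315, -1.012]
ft_force: [0.0, -0.3, 0.4]
finger_gap: -0.002
t 5.75 p [0.5904 0.2843 0.315 ] F [-0.7155 -0.0504 -0.504 ] gap 0.00268978450271579 q [-0.3152  0.4377 -0.2897  1.6785  0.1405  1.049  -1.9651]
axes cols
 [[-0.0025  0.9676  0.2525]
 [-0.002   0.2525 -0.9676]
 [-1.     -0.0029  0.0013]]
level turn (tool) [0.     0.0013 0.0029]
.56,.1,.32 shift mm [ -4.6 -75.9 170.7]
.5235,-.074,.32 shift mm [  -4.1 -155.2  329.8]
[0.59199585 0.28654638 0.07151034]
[0.59187929 0.2865526  0.07108527]
```

View pics/c4.png

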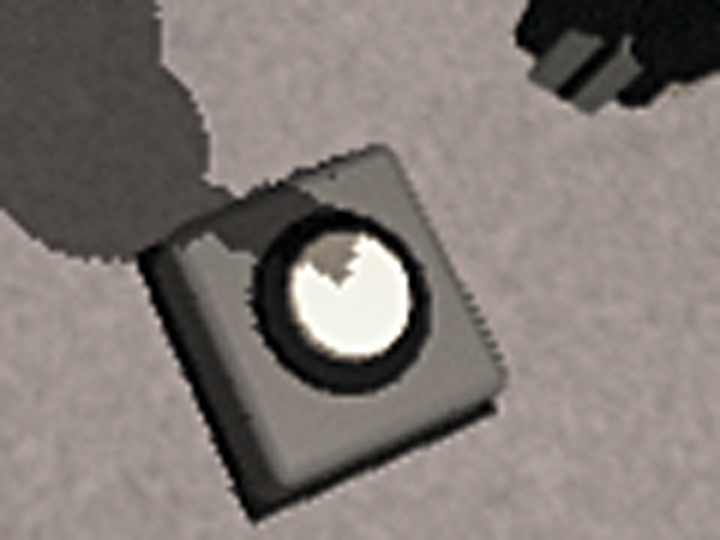

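View pics/c_wrist.png

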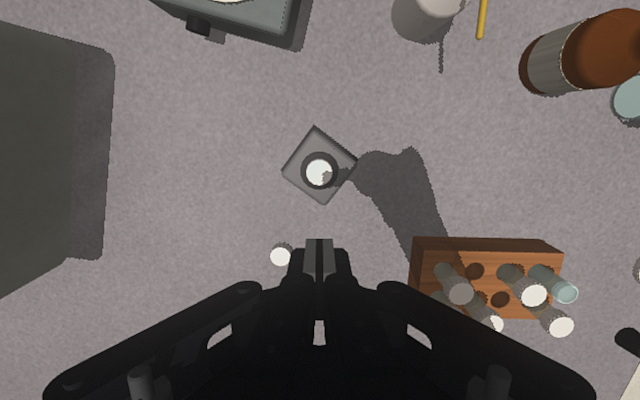

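The button is back up at 0.0715. The wrist view shows the uncapped tube at the rack's far right corner, about (567,293). Next I'll move over it, staying high.

```bash
python3 -m crank '[{"ax":0,"ay":0,"az":0,"x":-5,"y":-19,"z":41,"grip":1},{"ax":0,"ay":0,"az":0,"x":-5,"y":-38,"z":82,"grip":1},{"ax":0,"ay":0,"az":0,"x":-5,"y":-57,"z":123,"grip":1},{"ax":0,"ay":0,"az":0,"x":-5,"y":-76,"z":164,"grip":1},{"ax":0,"ay":0,"az":0,"x":-5,"y":-95,"z":205,"grip":1}]'; python3 -m crank '[{"ax":0,"ay":0,"az":0,"x":0,"y":-19,"z":40,"grip":1},{"ax":0,"ay":0,"az":0,"x":0,"y":-38,"z":80,"grip":1},{"ax":0,"ay":0,"az":0,"x":0,"y":-60,"z":125,"grip":1},{"ax":0,"ay":0,"az":0,"x":0,"y":-60,"z":125,"grip":1},{"ax":0,"ay":0,"az":0,"x":0,"y":-60,"z":125,"grip":1}]'; python3 look.py d wrist >/dev/null; python3 go.py .5235,-.074,.21  .5235,-.074,.135
```

```text
t: 6.25
position: [0.5481, 0.0598, 0.3181]
tcp_rot: [1.014, 1.323, -1.025]
ft_force: [0.1, -0.4, 1.4]
finger_gap: 0.002
t: 6.75
position: [0.52, -0.0779, 0.3168]
tcp_rot: [1.016, 1.325, -1.031]
ft_force: [-0.3, 0.0, 0.3]
finger_gap: 0.001
t 6.8 p [ 0.5207 -0.076   0.3171] F [-0.6774  0.423   0.3479] gap 0.0015234190113220148 q [ 0.2165  0.2525 -0.1951  1.9478  0.062   0.9573 -1.3246]
axes cols
 [[-0.0105  0.9676  0.2522]
 [-0.0019  0.2522 -0.9677]
 [-0.9999 -0.0107 -0.0008]]
level turn (tool) [-0.     -0.0008  0.0107]
.5235,-.074,.21 shift mm [107.1   4.3  -1.1]
.5235,-.074,.135 shift mm [182.1   5.1  -1.1]
```

View pics/d_wrist.png

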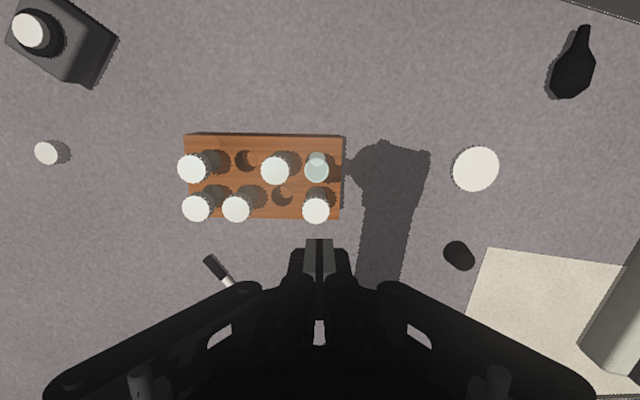

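The wrist view has the rim at about (317,169) and the loose cap at (46,152). I'll cross-check these against the earlier positions.

```bash
python3 crop.py pics/d_wrist.png 260 120 360 230 5 pics/c5.png; python3 -c "
import numpy as np; from pt import *
w=np.load('d_wrist.npz'); print(atz(w,317,169,.113),atz(w,46,152,.02),atz(w,275,169,.117))"
```

```text
[ 0.52362303 -0.07437006  0.113     ] [0.4324234  0.30911471 0.02      ] [ 0.51238917 -0.02739933  0.117     ]
```

View pics/c5.png

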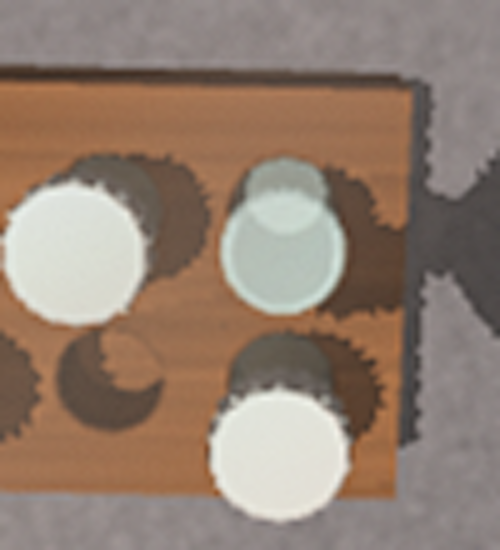

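```bash
python3 -m crank '[{"ax":0,"ay":0,"az":0.01,"x":40,"y":3,"z":-1,"grip":1},{"ax":0,"ay":0,"az":0.01,"x":80,"y":4,"z":-1,"grip":1},{"ax":0,"ay":0,"az":0.01,"x":110,"y":4,"z":-1,"grip":1},{"ax":0,"ay":0,"az":0.01,"x":130,"y":4,"z":-1,"grip":1},{"ax":0,"ay":0,"az":0.01,"x":135,"y":4,"z":-1,"grip":1}]'; python3 go.py .523,-.074,.136
```

```text
t: 7.3
position: [0.521, -0.0716, 0.1791]
tcp_rot: [1.015, 1.328, -1.019]
ft_force: [0.7, -0.1, -0.1]
finger_gap: 0.0
t 7.3 p [ 0.521  -0.0716  0.1791] F [ 0.6886 -0.1149 -0.1123] gap 4.903691997047411e-05 q [ 0.1875  0.4241 -0.1778  2.09    0.1178  0.644  -1.3815]
axes cols
 [[-0.0072  0.9666  0.2562]
 [ 0.0024  0.2562 -0.9666]
 [-1.     -0.0063 -0.0041]]
level turn (tool) [ 0.     -0.0041  0.0063]
.523,-.074,.136 shift mm [43.1  1.6  3. ]
```

```bash
python3 -m crank '[{"ax":0,"ay":-0.004,"az":0.006,"x":15,"y":1,"z":2,"grip":1},{"ax":0,"ay":-0.004,"az":0.006,"x":28,"y":1.6,"z":3,"grip":1},{"ax":0,"ay":-0.004,"az":0.006,"x":38,"y":1.6,"z":3,"grip":1},{"ax":0,"ay":-0.004,"az":0.006,"x":43,"y":1.6,"z":3,"grip":1},{"ax":0,"ay":-0.004,"az":0.006,"x":43,"y":1.6,"z":3,"grip":1}]'; python3 -m crank '[{"ax":0,"ay":0,"az":0,"x":0,"y":0,"z":0,"grip":1}]'; python3 go.py .523,-.074,.136;python3 look.py e scene wrist >/dev/null
python3 crop.py pics/e_scene.png 230 120 390 240 5 pics/c6.png
```

```text
t: 7.8
position: [0.5228, -0.0738, 0.1357]
tcp_rot: [1.016, 1.322, -1.017]
ft_force: [-0.7, -0.1, -0.6]
finger_gap: 0.001
t: 7.9
position: [0.5232, -0.0738, 0.1361]
tcp_rot: [1.016, 1.321, -1.016]
ft_force: [-0.8, -0.1, -0.9]
finger_gap: 0.001
t 7.9 p [ 0.5232 -0.0738  0.1361] F [-0.8306 -0.1154 -0.9145] gap 0.0006401512788603014 q [ 0.1737  0.4904 -0.1588  2.1197  0.1447  0.5418 -1.4024]
axes cols
 [[-0.0004  0.9666  0.2563]
 [ 0.0001  0.2563 -0.9666]
 [-1.     -0.0004 -0.0002]]
level turn (tool) [-0.     -0.0002  0.0004]
.523,-.074,.136 shift mm [ 0.1 -0.3  0.1]
```

View pics/c6.png

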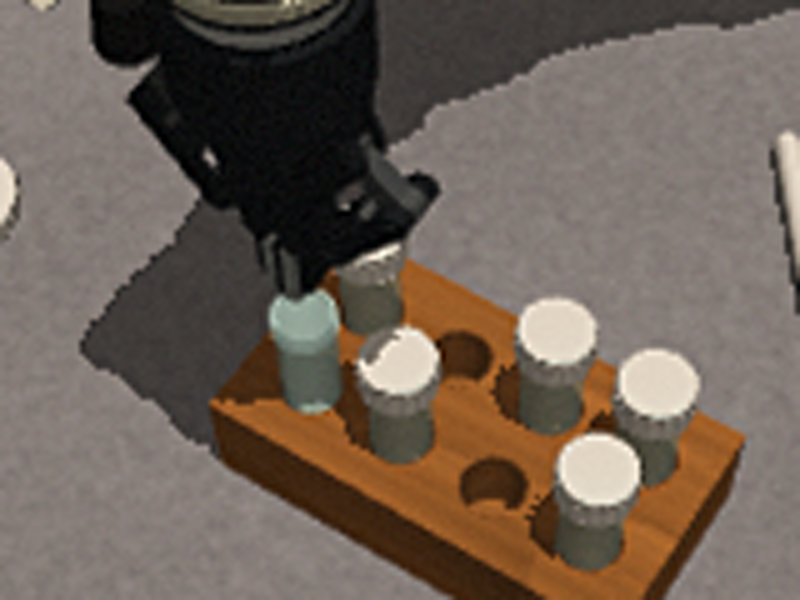

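View pics/e_wrist.png

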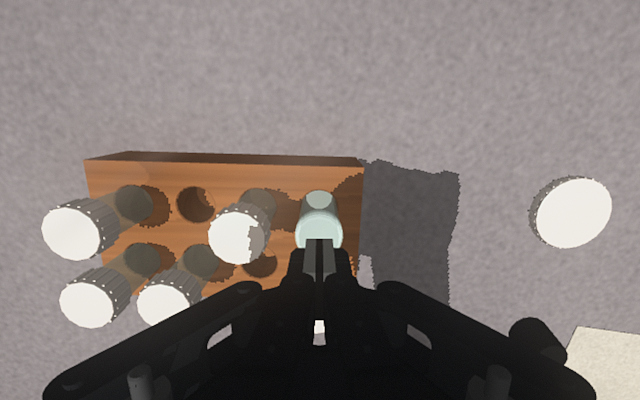

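The fingertips are right above the open mouth, with a visible gap. I'll hold here for about 2.5 s or more.

```bash

python3 -m crank '[{"ax":0,"ay":0,"az":0,"x":0,"y":0,"z":0,"grip":1},{"ax":0,"ay":0,"az":0,"x":0,"y":0,"z":0,"grip":1},{"ax":0,"ay":0,"az":0,"x":0,"y":0,"z":0,"grip":1},{"ax":0,"ay":0,"az":0,"x":0,"y":0,"z":0,"grip":1},{"ax":0,"ay":0,"az":0,"x":0,"y":0,"z":0,"grip":1}]' | head -2
python3 -m crank '[{"ax":0,"ay":0,"az":0,"x":0,"y":0,"z":0,"grip":1},{"ax":0,"ay":0,"az":0,"x":0,"y":0,"z":0,"grip":1},{"ax":0,"ay":0,"az":0,"x":0,"y":0,"z":0,"grip":1},{"ax":0,"ay":0,"az":0,"x":0,"y":0,"z":0,"grip":1},{"ax":0,"ay":0,"az":0,"x":0,"y":0,"z":0,"grip":1}]' | head -2
python3 -m crank '[{"ax":0,"ay":0,"az":0,"x":0,"y":0,"z":0,"grip":1},{"ax":0,"ay":0,"az":0,"x":0,"y":0,"z":0,"grip":1},{"ax":0,"ay":0,"az":0,"x":0,"y":0,"z":0,"grip":1},{"ax":0,"ay":0,"az":0,"x":0,"y":0,"z":0,"grip":1},{"ax":0,"ay":0,"az":0,"x":0,"y":0,"z":0,"grip":1}]' | head -2
python3 -m crank '[{"ax":0,"ay":0,"az":0,"x":0,"y":0,"z":0,"grip":1},{"ax":0,"ay":0,"az":0,"x":0,"y":0,"z":0,"grip":1},{"ax":0,"ay":0,"az":0,"x":0,"y":0,"z":0,"grip":1},{"ax":0,"ay":0,"az":0,"x":0,"y":0,"z":0,"grip":1},{"ax":0,"ay":0,"az":0,"x":0,"y":0,"z":0,"grip":1}]' | head -2
python3 -m crank '[{"ax":0,"ay":0,"az":0,"x":0,"y":0,"z":0,"grip":1},{"ax":0,"ay":0,"az":0,"x":0,"y":0,"z":0,"grip":1},{"ax":0,"ay":0,"az":0,"x":0,"y":0,"z":0,"grip":1},{"ax":0,"ay":0,"az":0,"x":0,"y":0,"z":0,"grip":1},{"ax":0,"ay":0,"az":0,"x":0,"y":0,"z":0,"grip":1}]' | head -2
python3 -m crank '[{"ax":0,"ay":0,"az":0,"x":0,"y":0,"z":0,"grip":1},{"ax":0,"ay":0,"az":0,"x":0,"y":0,"z":0,"grip":1},{"ax":0,"ay":0,"az":0,"x":0,"y":0,"z":0,"grip":1},{"ax":0,"ay":0,"az":0,"x":0,"y":0,"z":0,"grip":1},{"ax":0,"ay":0,"az":0,"x":0,"y":0,"z":0,"grip":1}]' | head -2
python3 go.py .523,-.074,.32
```

```text
t: 8.5
position: [0.5232, -0.0739, 0.1363]
t: 9.0
position: [0.5232, -0.0739, 0.1363]
t: 9.5
position: [0.5232, -0.0739, 0.1362]
t: 10.0
position: [0.5233, -0.0739, 0.1363]
t: 10.5
position: [0.5233, -0.0738, 0.1363]
t: 11.0
position: [0.5232, -0.0739, 0.1362]
t 11.0 p [ 0.5232 -0.0739  0.1362] F [-0.5554  0.3296  0.2463] gap -0.0022920239684145246 q [ 0.1739  0.4901 -0.1588  2.1197  0.1447  0.5417 -1.4024]
axes cols
 [[-0.0001  0.9666  0.2563]
 [ 0.0001  0.2563 -0.9666]
 [-1.     -0.0001 -0.0001]]
level turn (tool) [-0.     -0.0001  0.0001]
.523,-.074,.32 shift mm [-183.8   -0.3    0. ]
```

Held for 3.1 s. Now rise straight up.

```bash
python3 -m crank '[{"ax":0,"ay":0,"az":0,"x":-30,"y":0,"z":0,"grip":1},{"ax":0,"ay":0,"az":0,"x":-75,"y":0,"z":0,"grip":1},{"ax":0,"ay":0,"az":0,"x":-120,"y":0,"z":0,"grip":1},{"ax":0,"ay":0,"az":0,"x":-160,"y":0,"z":0,"grip":1},{"ax":0,"ay":0,"az":0,"x":-180,"y":0,"z":0,"grip":1}]';  python3 go.py .50,.06,.32 .4325,.3085,.32
```

```text
t: 11.5
position: [0.5249, -0.0739, 0.3203]
tcp_rot: [1.018, 1.315, -1.013]
ft_force: [1.2, -0.7, -0.2]
finger_gap: 0.002
t 11.5 p [ 0.5249 -0.0739  0.3203] F [ 1.1511 -0.6531 -0.18  ] gap 0.002128273253925747 q [ 0.2211  0.248  -0.204   1.946   0.0618  0.9472 -1.3242]
axes cols
 [[ 0.0062  0.9666  0.2563]
 [-0.0005  0.2563 -0.9666]
 [-1.      0.0059  0.0021]]
level turn (tool) [-0.      0.0021 -0.0059]
.50,.06,.32 shift mm [   0.1   10.3 -135.8]
.4325,.3085,.32 shift mm [  -0.5    8.7 -393.3]
```

```bash
python3 -m crank '[{"ax":0,"ay":0,"az":0,"x":0,"y":3,"z":-42,"grip":1},{"ax":0,"ay":0,"az":0,"x":0,"y":6,"z":-84,"grip":1},{"ax":0,"ay":0,"az":0,"x":0,"y":8,"z":-126,"grip":1},{"ax":0,"ay":0,"az":0,"x":0,"y":9,"z":-168,"grip":1},{"ax":0,"ay":0,"az":0,"x":0,"y":9,"z":-210,"grip":1}]'; python3 -m crank '[{"ax":0,"ay":0,"az":0,"x":0,"y":0,"z":-42,"grip":1},{"ax":0,"ay":0,"az":0,"x":0,"y":0,"z":-84,"grip":1},{"ax":0,"ay":0,"az":0,"x":0,"y":0,"z":-126,"grip":1},{"ax":0,"ay":0,"az":0,"x":0,"y":0,"z":-165,"grip":1},{"ax":0,"ay":0,"az":0,"x":0,"y":0,"z":-178,"grip":1}]'; python3 look.py f wrist >/dev/null; python3 go.py .4325,.3085,.15
```

```text
t: 12.0
position: [0.4792, 0.1329, 0.3201]
tcp_rot: [1.019, 1.315, -1.012]
ft_force: [0.2, -0.1, -0.4]
finger_gap: 0.0
t: 12.5
position: [0.4314, 0.3098, 0.32]
tcp_rot: [1.016, 1.32, -1.006]
ft_force: [0.9, -0.2, -0.0]
finger_gap: 0.001
t 12.55 p [0.4314 0.3101 0.3199] F [-0.4921  0.8632  0.5893] gap 0.001027779393729565 q [-0.3731  0.2662 -0.4144  1.9375  0.1329  0.9573 -2.1553]
axes cols
 [[ 0.0062  0.9648  0.263 ]
 [ 0.0027  0.263  -0.9648]
 [-1.      0.0067 -0.0009]]
level turn (tool) [-0.     -0.0009 -0.0067]
.4325,.3085,.15 shift mm [169.9  -0.5   2. ]
```

View pics/f_wrist.png

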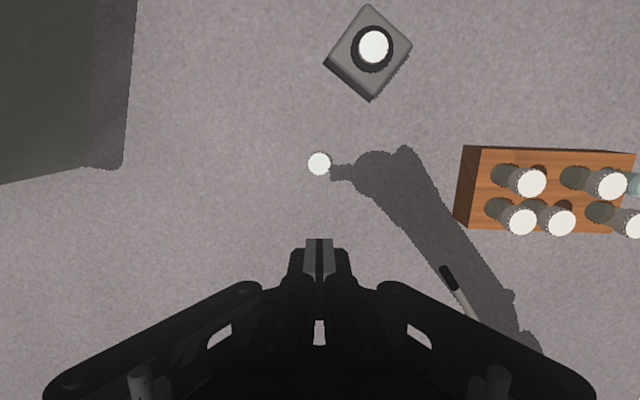

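The loose cap is at (319,163) in the wrist view. I'll check that position and then descend.

```bash
python3 -c "
import numpy as np; from pt import *
w=np.load('f_wrist.npz'); print(atz(w,319,163,.02),dep(w,319,163))"
python3 -m crank '[{"ax":0,"ay":0,"az":-0.006,"x":40,"y":0,"z":1,"grip":1},{"ax":0,"ay":0,"az":-0.006,"x":85,"y":0,"z":2,"grip":1},{"ax":0,"ay":0,"az":-0.006,"x":130,"y":0,"z":2,"grip":1},{"ax":0,"ay":0,"az":-0.006,"x":170,"y":0,"z":2,"grip":1},{"ax":0,"ay":0,"az":-0.006,"x":190,"y":0,"z":2,"grip":1}]';  python3 go.py .4325,.3085,.07 .4325,.3085,.042
```

```text
[0.43140776 0.31005174 0.02      ] [0.43149188 0.31007472 0.02055991]
t: 13.05
position: [0.4323, 0.3048, 0.1266]
tcp_rot: [1.008, 1.323, -1.017]
ft_force: [-0.4, -0.5, -0.1]
finger_gap: -0.003
t 13.05 p [0.4323 0.3048 0.1266] F [-0.407  -0.4519 -0.0961] gap -0.002537597348128702 q [-0.4621  0.5208 -0.3195  2.1157  0.3031  0.5532 -2.3093]
axes cols
 [[-0.0035  0.9654  0.2609]
 [-0.004   0.2609 -0.9654]
 [-1.     -0.0044  0.0029]]
level turn (tool) [0.     0.0029 0.0044]
.4325,.3085,.07 shift mm [56.6  1.4 -3.6]
.4325,.3085,.042 shift mm [84.6  1.5 -3.7]
```

```bash
python3 -m crank '[{"ax":0,"ay":0.003,"az":0.004,"x":20,"y":1,"z":-4,"grip":1},{"ax":0,"ay":0.003,"az":0.004,"x":40,"y":1,"z":-4,"grip":1},{"ax":0,"ay":0.003,"az":0.004,"x":55,"y":1,"z":-4,"grip":1},{"ax":0,"ay":0.003,"az":0.004,"x":62,"y":1,"z":-4,"grip":1},{"ax":0,"ay":0.003,"az":0.004,"x":65,"y":1,"z":-4,"grip":1}]';  python3 go.py .432,.309,.042
```

```text
t: 13.55
position: [0.4324, 0.3072, 0.061]
tcp_rot: [1.012, 1.322, -1.015]
ft_force: [-0.1, -0.3, -0.7]
finger_gap: 0.003
t 13.55 p [0.4324 0.3072 0.061 ] F [-0.1128 -0.2912 -0.7329] gap 0.0030154261919423013 q [-0.5222  0.627  -0.2472  2.1462  0.3706  0.4098 -2.3749]
axes cols
 [[-0.0008  0.9658  0.2594]
 [-0.0017  0.2594 -0.9658]
 [-1.     -0.0013  0.0014]]
level turn (tool) [-0.      0.0014  0.0013]
.432,.309,.042 shift mm [19.   0.1 -1.8]
```

```bash
python3 -m crank '[{"ax":0,"ay":0.001,"az":0.001,"x":8,"y":0,"z":-2,"grip":1},{"ax":0,"ay":0.001,"az":0.001,"x":14,"y":0,"z":-2,"grip":1},{"ax":0,"ay":0.001,"az":0.001,"x":18,"y":0,"z":-2,"grip":1},{"ax":0,"ay":0.001,"az":0.001,"x":19,"y":0,"z":-2,"grip":1},{"ax":0,"ay":0.001,"az":0.001,"x":19,"y":0,"z":-2,"grip":1}]'; python3 -m crank '[{"ax":0,"ay":0,"az":0,"x":0,"y":0,"z":0,"grip":1},{"ax":0,"ay":0,"az":0,"x":0,"y":0,"z":0,"grip":1}]'; python3 look.py g scene wrist top >/dev/null; python3 go.py .432,.309,.042;python3 crop.py pics/g_scene.png 390 250 510 340 6 pics/c7.png
```

```text
t: 14.05
position: [0.4319, 0.3092, 0.042]
tcp_rot: [1.013, 1.322, -1.014]
ft_force: [0.5, 0.7, 1.0]
finger_gap: -0.002
t: 14.25
position: [0.432, 0.3093, 0.0422]
tcp_rot: [1.014, 1.322, -1.013]
ft_force: [0.1, 0.1, -0.3]
finger_gap: -0.006
t 14.4 p [0.432  0.3093 0.0422] F [ 0.4334  0.8362 -0.023 ] gap -0.0017491879440774969 q [-0.5434  0.6591 -0.2234  2.1516  0.3874  0.3682 -2.3932]
axes cols
 [[ 0.0002  0.9657  0.2596]
 [-0.0002  0.2596 -0.9657]
 [-1.      0.0001  0.0003]]
level turn (tool) [ 0.      0.0003 -0.0001]
.432,.309,.042 shift mm [ 0.2 -0.   0.3]
```

View pics/c7.png

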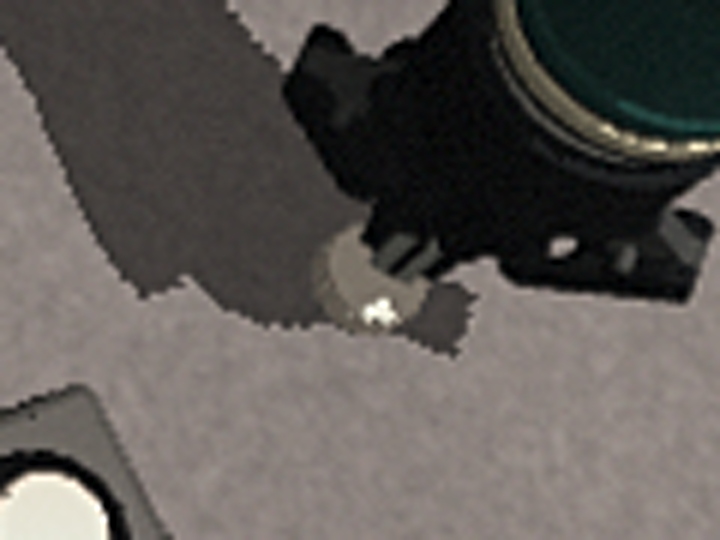

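View pics/g_wrist.png

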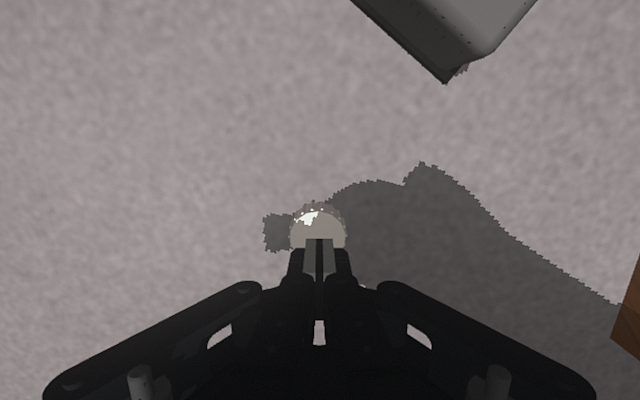

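View pics/g_scene.png

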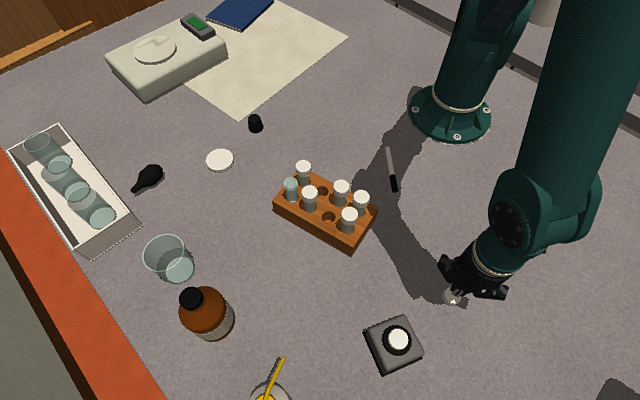

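The fingertips stand over the cap with a gap, and nothing has been disturbed. I'll hold for two seconds as before, then hand in.

```bash

python3 -m crank '[{"ax":0,"ay":0,"az":0,"x":0,"y":0,"z":0,"grip":1},{"ax":0,"ay":0,"az":0,"x":0,"y":0,"z":0,"grip":1},{"ax":0,"ay":0,"az":0,"x":0,"y":0,"z":0,"grip":1},{"ax":0,"ay":0,"az":0,"x":0,"y":0,"z":0,"grip":1},{"ax":0,"ay":0,"az":0,"x":0,"y":0,"z":0,"grip":1}]' | head -2
python3 -m crank '[{"ax":0,"ay":0,"az":0,"x":0,"y":0,"z":0,"grip":1},{"ax":0,"ay":0,"az":0,"x":0,"y":0,"z":0,"grip":1},{"ax":0,"ay":0,"az":0,"x":0,"y":0,"z":0,"grip":1},{"ax":0,"ay":0,"az":0,"x":0,"y":0,"z":0,"grip":1},{"ax":0,"ay":0,"az":0,"x":0,"y":0,"z":0,"grip":1}]' | head -2
python3 -m crank '[{"ax":0,"ay":0,"az":0,"x":0,"y":0,"z":0,"grip":1},{"ax":0,"ay":0,"az":0,"x":0,"y":0,"z":0,"grip":1},{"ax":0,"ay":0,"az":0,"x":0,"y":0,"z":0,"grip":1},{"ax":0,"ay":0,"az":0,"x":0,"y":0,"z":0,"grip":1},{"ax":0,"ay":0,"az":0,"x":0,"y":0,"z":0,"grip":1}]' | head -2
python3 -m crank '[{"ax":0,"ay":0,"az":0,"x":0,"y":0,"z":0,"grip":1},{"ax":0,"ay":0,"az":0,"x":0,"y":0,"z":0,"grip":1},{"ax":0,"ay":0,"az":0,"x":0,"y":0,"z":0,"grip":1},{"ax":0,"ay":0,"az":0,"x":0,"y":0,"z":0,"grip":1},{"ax":0,"ay":0,"az":0,"x":0,"y":0,"z":0,"grip":1}]' | head -2
python3 -c "
from station import r
print(r.close_job())"
```

```text
t: 14.9
position: [0.432, 0.3092, 0.0421]
t: 15.4
position: [0.4319, 0.3092, 0.0421]
t: 15.9
position: [0.4319, 0.3093, 0.0421]
t: 16.4
position: [0.4319, 0.3093, 0.0421]
the job is handed in; nothing more can be done
None
```

I called the colleague, pointed at the tube without a cap and then at the loose cap, and handed the job in at about 16.4 s, still pointing at the cap.

- **Call button:** I pressed it with the shut fingertips to its stop, with the fingertips at 66 mm above the bench and 15 N on the wrist. Afterwards the depth image put its top at 71.5 mm, so it had come back up.
- **Tube without a cap:** I held still about 23 mm above its mouth for about 3.1 s, then rose straight up to 0.32 m before moving on.
- **Loose cap:** I finished about 22 mm above it and held there for over 2 s before handing in.

The last pictures showed the fingertips over the cap with a gap, and the rack, tubes and other objects looked undisturbed. Force on the wrist stayed at noise level except during the press. The cameras agreed on each position to within about 4 mm, with the widest spread at the button. None of my checks failed; one command was refused because it left out some values, and nothing moved.

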